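Film reel from behind the chemical bottles

TASK

The film reel on its black column is boxed in by the square jug and the round bottle: first move both upright into the grey tray, and only then lift the reel out and lower it upright into the black developing tank, right down on its floor. With the reel in, put the bottles back, each upright and centred on its own cork mat (the jug on the square one, the round bottle on the round one). Set everything down gently without dropping it, and leave the beaker and the film canister where they are.

Things in the scene. Friction and masses are not known exactly. Their poses are not given: they have to be found in the camera images.
- jug: Square white plastic jug with a yellow screw cap, full and closed. Body 70 x 70 mm, 125 mm high, shoulders up to 141 mm, then a narrow neck (34 mm across) and the round cap, 42 mm across and 26 mm high, top at 176 mm. About 0.3 to 0.6 kg; lift it by the cap. Origin: centre of the underside, z up, x and y square to its sides. Starts on the square mat, at most 4 mm off its centre.
- bottle: Round white plastic bottle with a yellow screw cap, full and closed. Body 72 mm across, 125 mm high, shoulders up to 150 mm, then a narrow neck (34 mm across) and the round cap, 42 mm across and 26 mm high, top at 186 mm. About 0.3 to 0.6 kg; lift it by the cap. Origin: centre of the underside, z up. Starts on the round mat, at most 4 mm off its centre.
- reel: White plastic film reel, two discs 84 mm across, 44 mm high over both, with a round black column 22 mm across standing up from its middle to 100 mm above the underside; about 0.13 kg. Lift it by the column. Origin: centre of the underside, z up. Starts on the worktop (a flat black disc painted there only marks the spot) behind and between the two bottles, about 15 mm from each.
- square_mat: Fixed square cork mat, 84 x 84 mm, 3 mm thick, under the jug at the start. Origin: centre of the underside; x and y square to its sides. Its top is 3 mm above the worktop.
- round_mat: Fixed round cork mat, 88 mm across, 3 mm thick, under the round bottle at the start. Origin: centre of the underside. Its top is 3 mm above the worktop.
- tank: Fixed black developing tank, open at the top, with a red ring round the rim: 78 mm high, 138 mm across over the ring, inside 124 mm across at the mouth narrowing to 104 mm at the floor, floor 5 mm thick, empty. Origin: centre of the underside, z up.
- tray: Fixed light grey open tray, empty: outside 240 mm along its x and 180 mm along its y, walls 35 mm high and 5 mm thick, floor 5 mm thick (its shallow ribs are only seen). Origin: centre of the underside, z up. Both bottles fit side by side along its x, for example 52 mm either side of the centre.
- beaker: Clear plastic beaker, 60 mm across, 85 mm high, standing behind the reel; to be left alone. Origin: centre of the underside.
- canister: Small black film canister with a grey lid, 34 mm across, 51 mm high, standing beside the tank; to be left alone. Origin: centre of the underside.
There are look-alikes about, which are no part of the job. What is shaped like the reel but orange is not meant. What is shaped like the bottle but green is not meant.

How it is judged:
On the way, in this order (a step that is already met when the one before it is completed fails the run):
1. both bottles stand upright and released in the tray, with the reel still in its old place (x of jug in the frame of tray between -0.1 and 0.1 m and y of jug in the frame of tray between -0.07 and 0.07 m and z of each of jug, bottle in the frame of tray below 0.015 m and angle between each of jug, bottle's own z axis and vertical below 0.1 rad and contact force between the fingers and jug below 0.1 N and linear speed of each of jug, bottle below 0.03 m/s and x of bottle in the frame of tray between -0.1 and 0.1 m and y of bottle in the frame of tray between -0.07 and 0.07 m and contact force between the fingers and bottle below 0.1 N and distance of reel from where it was at the start of the episode below 0.03 m), for 0.2 s.
2. the reel stands upright and released on the floor of the tank, with both bottles still in the tray (horizontal distance between reel and tank below 0.018 m and z of reel in the frame of tank below 0.012 m and angle between each of reel, jug, bottle's own z axis and vertical below 0.1 rad and contact force between the fingers and reel below 0.1 N and linear speed of each of reel, jug, bottle below 0.03 m/s and x of jug in the frame of tray between -0.1 and 0.1 m and y of jug in the frame of tray between -0.07 and 0.07 m and z of each of jug, bottle in the frame of tray below 0.015 m and contact force between the fingers and jug below 0.1 N and x of bottle in the frame of tray between -0.1 and 0.1 m and y of bottle in the frame of tray between -0.07 and 0.07 m and contact force between the fingers and bottle below 0.1 N), for 0.2 s.
At the end, for the whole second after the job is handed in: The reel stands upright (within 0.1 rad) on the floor of the tank within 18 mm of its middle; the jug stands upright (0.08 rad) on the square mat and the round bottle on the round mat, each within 14 mm of its mat's centre; all released and at rest (horizontal distance between reel and tank below 0.018 m and z of reel in the frame of tank below 0.012 m and angle between reel's own z axis and vertical below 0.1 rad and contact force between the fingers and reel below 0.1 N and linear speed of reel below 0.03 m/s and horizontal distance between jug and square_mat below 0.014 m and z of jug in the frame of square_mat below 0.008 m and angle between each of jug, bottle's own z axis and vertical below 0.08 rad and contact force between the fingers and jug below 0.1 N and linear speed of each of jug, bottle below 0.02 m/s and horizontal distance between bottle and round_mat below 0.014 m and z of bottle in the frame of round_mat below 0.008 m and contact force between the fingers and bottle below 0.1 N); the robot touches nothing.
It fails at once if a bottle or the reel is dropped or knocked along (faster than 0.6 m/s with its underside below 30 mm) ((height (world z) of jug below 0.03 m and linear speed of jug above 0.6 m/s) or (height (world z) of bottle below 0.03 m and linear speed of bottle above 0.6 m/s) or (height (world z) of reel below 0.03 m and linear speed of reel above 0.6 m/s)).
It fails at once if a bottle is tipped over (0.5 rad) (angle between any of jug, bottle's own z axis and vertical above 0.5 rad).
It fails at once if the beaker is moved by more than 25 mm or tipped (distance of beaker from where it was at the start of the episode above 0.025 m or angle between beaker's own z axis and vertical above 0.5 rad).
It fails at once if the canister is moved by more than 25 mm or tipped (distance of canister from where it was at the start of the episode above 0.025 m or angle between canister's own z axis and vertical above 0.5 rad).
It also fails if it takes over 128 s, if anything falls off the work surface, if the arm or the gripper's body presses on something with over 40 N, if the wrist force passes 120 N, or if a joint passes its speed limit or range.

ROBOT

A 7-joint arm with a two-finger parallel gripper is mounted at the origin on the work surface. World frame = base frame: x ahead of the robot, y to its left, z up, the work surface at z = 0. Lengths are in m, angles in rad, forces in N, time in s.
With the tool pointing down it reaches from about 0.4 to 0.85 m from the base axis. Payload 10.4 kg.
Tool frame: the origin (TCP) lies midway between the tips of the shut fingers; the grasp point (between the pads) lies 19 mm behind it; z points along the fingers, y is the line along which they close (so a half turn about z gives the same grasp; the last joint's range is limited). The gripper opens to 87 mm and grips with 3 to 60 N. Pads are 19 mm wide; open, the fingers measure 117 mm over their backs; the gripper's body (75 mm by 190 mm) begins 51 mm behind the grasp point.
Start: joints at [1.289, 0.332, -0.065, 1.46, 0.022, 1.35, -0.088], TCP at [0.16, -0.604, 0.223] pointing down, gripper open.
Joint ranges: [-2.6, 2.6], [-0.5, 2.12], [-1.47, 1.34], [0.16, 2.42], [-1.27, 4.41], [0.06, 2.06], [-2.6, 2.6]. Speed limits (rad/s): [2.22, 2.22, 2.79, 2.79, 3.14, 3.14, 3.14].

INTERFACE

Orientations are given as a unit quaternion [x, y, z, w].
In Python, from bench import r gives the robot as it stands.
- The arm moves only by the tool arm_command, never from a script. Its argument "moves" is one flat list of numbers, 4 for each row, row after row: the shift along the tool's x, y, z in cm, then the turn about the tool's z in degrees. A call has 1 to 12 rows; each row shifts and turns the commanded pose from where the row before left it, along the tool's axes as they then stand; what a row does not reach is not made up. A row lasts 1/12 s, in which the tool goes at most 41.7 mm and 7.16 degrees, less where a joint would pass 70% of its speed; a pose out of reach is approached as far as the arm can. A call with a gripper value outside its range is refused whole. "fingers" is the opening in per cent of the stroke, from 0 (shut) to 100 (fully open), set as the call begins (left out, the last holds). The fingers move at their own pace and stop on an object; "squeeze" is the grip in N (left out, the last holds). Time passes only in rows, so rows that do not move let the fingers close. It gives the time, the measured TCP pose, the force, the opening and the grip force at its end, in the units of the state.
- r.read_state(): the state, without advancing time (a new reading comes with each control period).
- r.camera(name): name is "scene" or "top" or "wrist"; returns the picture (420x560x3 uint8, red, green, blue); there is no depth.
- r.camera_info(name): a dict with "fx", "fy", "cx", "cy" (pixels), "origin" and "attitude" of the camera in the world. Camera axes: x right, y up, looking along -z (the intrinsics and any distortion apply to the point x, -y, -z); pixel columns grow to the right and rows downward; lengths in m; the calibration is good to about 2 mm. A picture is of the moment at which its call begins: read the wrist's pose just before it. camera_info takes no time and is no camera call; for the wrist camera it gives the pose at the moment of the call.
- r.close_job(): hands the job in; it is judged then, once.
The state is a dict: "time": time; "joint_positions": joint angles; "joint_vel": joint speeds; "joint_torque": joint torques, N m; "ee_pos": TCP position; "eef_rot": TCP orientation; "ft_force": force on the tool from outside, world axes, zero at the start; "torque": the same for the moment, N m; "width": finger opening in m; "grip_force": force on a finger pad.
Only numpy, scipy, OpenCV 4.12 (cv2) and the standard library are available. Lean on these libraries where they do the work, as an engineer would, in place of code of your own. Each camera call takes 0.05 s, during which the arm holds its last target. There are 200 camera calls.

## Working session

There is one attempt and no reset: what is moved stays moved. The work goes in short steps, Python scripts to look and compute and a tool call to move; the robot and the scene stay as the last step left them, time stands still between calls to the robot, and variables do not carry over. Pictures are saved under pics/ and viewed, at most 14 in all, crops included, and the job is handed in when it is done.

Besides the shell and the picture viewer there is one more tool, called after "Call:" by a JSON object that holds its "api" and its "payload". arm_command: Moves the arm, as the interface text tells. Its arguments: {"type":"object","properties":{"moves":{"type":"array"},"fingers":{"type":"number"},"squeeze":{"type":"number"}},"required":["moves"]}

```bash
mkdir -p pics; ls
python3 - <<'E'
from bench import r
import cv2,json
print(r.read_state())
for n in ("scene","top","wrist"):
    print(n,r.camera_info(n))
    cv2.imwrite(f"pics/{n}0.png",cv2.cvtColor(r.camera(n),cv2.COLOR_RGB2BGR))
E
```

```text
pics
{'time': 0.0, 'joint_positions': array([ 1.28940988,  0.33283034, -0.06469842,  1.46093584,  0.02159536,
        1.34990972, -0.08848748]), 'joint_vel': array([-6.90952724e-05,  1.68280174e-03, -9.80893643e-04,  7.37397812e-04,
        6.86072294e-04, -1.67561958e-03,  1.12690332e-04]), 'joint_torque': array([-1.20013451e-04, -6.23264551e+01,  2.46679096e-02, -3.89889550e+01,
       -6.14378066e-02,  3.98623093e-02,  1.38154951e-04]), 'ee_pos': array([ 0.15983761, -0.60381467,  0.22178249]), 'eef_rot': array([ 9.91638139e-01,  1.29047743e-01, -1.20077062e-04, -6.83508091e-04]), 'ft_force': array([ 0.04508358, -1.14843313, -0.12313663]), 'torque': array([ 0.02979706, -0.01174705,  0.00026604]), 'grip_force': 0.0, 'width': 0.08708740942005226}
scene {'fx': 517.5906087032994, 'fy': 517.5906087032994, 'cx': 277.8813276352411, 'cy': 215.65743350183214, 'origin': array([ 1.2262808 , -0.44924686,  0.83187201]), 'attitude': array([0.3470838 , 0.19772532, 0.44174533, 0.8033048 ])}
top {'fx': 407.3912334836393, 'fy': 407.3912334836393, 'cx': 282.4390597504985, 'cy': 208.26272812432526, 'origin': array([0.34483305, 0.02432024, 0.97319877]), 'attitude': array([ 0.0512016 , -0.06718108, -0.70047087,  0.7086647 ])}
wrist {'fx': 296.5055742532814, 'fy': 296.5055742532814, 'cx': 279.45596267558363, 'cy': 208.90074333908586, 'origin': array([ 0.22500166, -0.58681014,  0.38441255]), 'attitude': array([-0.09845708,  0.07653915, -0.60491521,  0.78646395])}
```

View pics/top0.png

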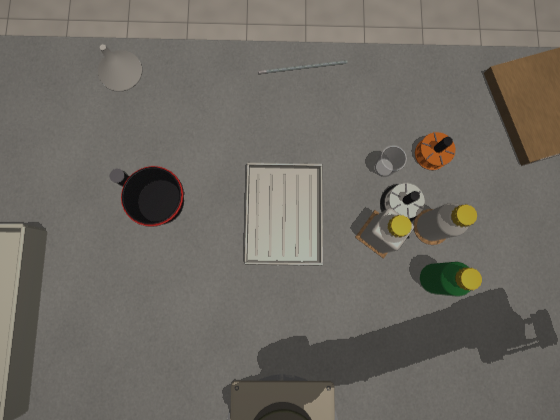

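View pics/scene0.png

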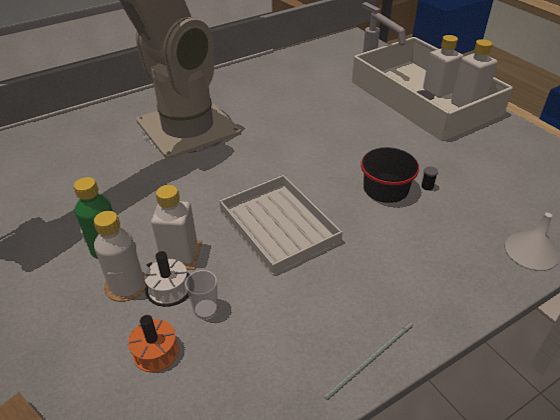

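Top view: white jug cap (401,226), white bottle cap (464,216), green decoy (470,279), white reel (407,200), orange decoy (436,150), tank (153,195), tray (284,213), beaker (393,158), canister (118,177). Candidates: yellow caps – jug (401,226) ✔, round white (464,216) ✔, green body (470,279) ✘; reels – white (407,200) ✔, orange (436,150) ✘; scene's sink also has two white bottles (440,70),(478,78) ✘ (not on mats).

```bash
cat > h.py <<'E'
import numpy as np, cv2
from scipy.spatial.transform import Rotation as R
def ray(ci,uv):
    u,v=uv; d=R.from_quat(ci["attitude"]).apply([(u-ci["cx"])/ci["fx"],-(v-ci["cy"])/ci["fy"],-1.])
    return np.array(ci["origin"]),d
def plane(ci,uv,z):
    o,d=ray(ci,uv); return o+d*(z-o[2])/d[2]
def tri(a,b):
    (o1,d1),(o2,d2)=a,b; M=np.stack([d1,-d2],1); s=np.linalg.lstsq(M,o2-o1,rcond=None)[0]
    p,q=o1+s[0]*d1,o2+s[1]*d2; return (p+q)/2,np.linalg.norm(p-q)
def blobs(m,amin=20):
    n,l,s,c=cv2.connectedComponentsWithStats(m.astype(np.uint8)); return [(s[i,4],c[i].round(1),s[i,:4],l==i) for i in range(1,n) if s[i,4]>=amin]
def yellow(im):
    h=cv2.cvtColor(im,cv2.COLOR_RGB2HSV); return (abs(h[...,0].astype(int)-26)<6)&(h[...,1]>150)&(h[...,2]>70)
def red(im):
    h=cv2.cvtColor(im,cv2.COLOR_RGB2HSV); return ((h[...,0]<6)|(h[...,0]>174))&(h[...,1]>150)&(h[...,2]>70)
def tomove(st,target):
    "shift in tool axes, cm"
    return (R.from_quat(st["eef_rot"]).inv().apply(np.array(target)-st["ee_pos"])*100).round(2)
E
python3 - <<'E'
from h import *
from bench import r
P={n:cv2.cvtColor(cv2.imread(f"pics/{n}0.png"),cv2.COLOR_BGR2RGB) for n in("top","scene")}
C={n:r.camera_info(n) for n in P}
for n in P:
    for b in blobs(yellow(P[n])): print(n,"yellow",b[:3])
    for b in blobs(red(P[n])):
        e=cv2.fitEllipse(np.argwhere(b[3])[:,::-1].astype(np.float32)); print(n,"red",b[:3],e,plane(C[n],e[0],.075))
# tray rim outline in top: bright/low sat
im=P["top"]; g=cv2.cvtColor(im,cv2.COLOR_RGB2GRAY)
for b in blobs(g[150:280,235:335]>135,100):
    c=cv2.minAreaRect(np.argwhere(b[3])[:,::-1].astype(np.float32)); bp=cv2.boxPoints(c)+[235,150]; print("tray",b[0],[plane(C["top"],p,.035).round(3) for p in bp])
t=cv2.resize(P["top"][130:300,340:500],None,fx=3.5,fy=3.5,interpolation=cv2.INTER_CUBIC); cv2.imwrite("pics/c1.png",cv2.cvtColor(t,cv2.COLOR_RGB2BGR))
E
```

```text
top yellow (np.int32(393), array([464.7, 215.1]), array([453, 205,  24,  21], dtype=int32))
top yellow (np.int32(375), array([399.5, 225.5]), array([388, 215,  23,  22], dtype=int32))
top yellow (np.int32(393), array([469.9, 278.4]), array([459, 268,  23,  22], dtype=int32))
top red (np.int32(214), array([164.5, 204.8]), array([124, 167,  59,  59], dtype=int32)) ((151.33470153808594, 195.46588134765625), (58.09700012207031, 61.11947250366211), 69.72012329101562) [0.52192743 0.29757029 0.075     ]
scene yellow (np.int32(179), array([449. ,  41.5]), array([442,  35,  16,  14], dtype=int32))
scene yellow (np.int32(202), array([482.8,  46.5]), array([475,  39,  17,  16], dtype=int32))
scene yellow (np.int32(381), array([ 85.5, 187.3]), array([ 74, 177,  24,  22], dtype=int32))
scene yellow (np.int32(338), array([166.8, 194.8]), array([157, 185,  22,  22], dtype=int32))
scene yellow (np.int32(462), array([106.2, 222.2]), array([ 94, 211,  26,  25], dtype=int32))
scene red (np.int32(212), array([387.4, 177.7]), array([361, 160,  58,  25], dtype=int32)) ((389.8797912597656, 164.39923095703125), (37.03461837768555, 57.093177795410156), 97.29983520507812) [0.52486346 0.29770453 0.075     ]
tray 247 [array([0.463, 0.196, 0.035]), array([0.7  , 0.022, 0.035]), array([ 0.611, -0.088,  0.035]), array([0.381, 0.088, 0.035])]
tray 253 [array([0.376, 0.088, 0.035]), array([ 0.605, -0.087,  0.035]), array([ 0.515, -0.199,  0.035]), array([ 0.293, -0.022,  0.035])]
tray 6073 [array([0.599, 0.086, 0.035]), array([ 0.602, -0.075,  0.035]), array([ 0.382, -0.074,  0.035]), array([0.381, 0.081, 0.035])]
```

View pics/c1.png

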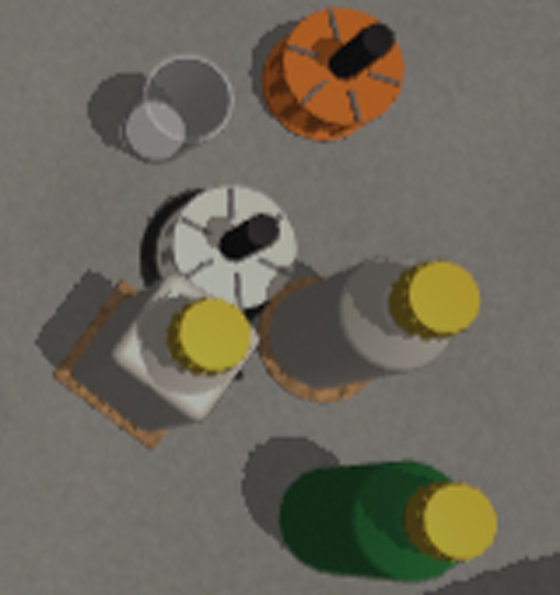

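Crop confirms: jug (white square, cap at ~(210,335)) on square cork, white round bottle on round cork, white reel behind them, orange reel and green bottle are decoys.

Run:
```python
from h import *
from bench import r
P={n:cv2.cvtColor(cv2.imread(f"pics/{n}0.png"),cv2.COLOR_BGR2RGB) for n in("top","scene")}
C={n:r.camera_info(n) for n in P}
for k,a,b,z in(("jug",(399.5,225.5),(166.8,194.8),.166),("bot",(464.7,215.1),(106.2,222.2),.176),("green",(469.9,278.4),(85.5,187.3),.176)):
    print(k,tri(ray(C["top"],a),ray(C["scene"],b)),plane(C["top"],a,z+.005),plane(C["scene"],b,z))
# cap top circle from top view: yellow bright
# reel: column top ~ crop px (264,228)/3.5 ; disc centre (235,247)
o=np.array([340,130])
for k,p,z in(("coltop",(264,228),.1),("disc",(236,246),.044),("beaker rim",(189,99),.085),("beaker foot",(155,130),0),("orange col",(376,42),.1),
  ("bmat l",(262,335),.003),("bmat b",(322,401),.003),("jmat L",(55,374),.003),("jmat B",(152,447),.003),("jmat T",(125,283),.003)):
    print(k,plane(C["top"],np.array(p)/3.5+o-.35,z).round(4))
print("col scene",plane(C["scene"],(164,255),.1), "tank top-view floor", plane(C["top"],(159,201),.005))
```

```text
jug (array([ 0.44904383, -0.22832729,  0.16917892]), np.float64(0.0008234428518858382)) [ 0.44897437 -0.22736783  0.171     ] [ 0.44503018 -0.2275992   0.166     ]
bot (array([ 0.47066748, -0.35671576,  0.17821378]), np.float64(0.00040010123944141557)) [ 0.47015727 -0.35558241  0.181     ] [ 0.4682687  -0.35624174  0.176     ]
green (array([ 0.34651496, -0.35899887,  0.17608242]), np.float64(0.0019210234620147028)) [ 0.34613787 -0.35761222  0.181     ] [ 0.34728944 -0.35824197  0.176     ]
coltop [ 0.5268 -0.2868  0.1   ]
disc [ 0.5259 -0.2874  0.044 ]
beaker rim [ 0.6148 -0.2469  0.085 ]
beaker foot [ 0.6174 -0.2478  0.    ]
orange col [ 0.6504 -0.3652  0.1   ]
bmat l [ 0.4716 -0.3166  0.003 ]
bmat b [ 0.4265 -0.3561  0.003 ]
jmat L [ 0.4428 -0.1725  0.003 ]
jmat B [ 0.3938 -0.2377  0.003 ]
jmat T [ 0.5067 -0.2225  0.003 ]
col scene [ 0.53066356 -0.28120521  0.1       ] tank top-view floor [0.52245558 0.29974727 0.005     ]
```

Heights and sizes agree with the spec (cap z ≈ 0.169/0.178, mat side 82 mm, jug/bottle centred on mats). Moving to above the jug.

Run:
```python
from h import *
from bench import r
s=r.read_state(); print(tomove(s,[.449,-.228,.235]))
```

```text
[ 37.57 -28.94  -1.28]
```

Call:
{"api": "arm_command", "payload": {"moves": [1.5, -1.2, -0.6, 0, 3.3, -2.5, -0.7, 0, 3.3, -2.5, 0, 0, 3.3, -2.5, 0, 0, 3.3, -2.5, 0, 0, 3.3, -2.5, 0, 0, 3.3, -2.5, 0, 0, 3.3, -2.5, 0, 0, 3.3, -2.5, 0, 0, 3.2, -2.5, 0, 0, 2.2, -1.8, 0, 0, 0, 0, 0, 0], "fingers": 75, "squeeze": 40}}

```text
time: 1.15
ee_pos: [0.4201, -0.2666, 0.2357]
eef_rot: [0.991, 0.134, 0.001, -0.001]
ft_force: [-0.2, 0.6, -0.3]
width: 0.0655
grip_force: 0.0
```

Run:
```python
from h import *
from bench import r
s=r.read_state(); print(s["time"],s["ee_pos"],s["joint_positions"].round(2),s["ft_force"],tomove(s,[.449,-.228,.235]))
cv2.imwrite("pics/w1.png",cv2.cvtColor(r.camera("wrist"),cv2.COLOR_RGB2BGR))
```

```text
1.15 [ 0.42012029 -0.26661843  0.23566688] [ 0.86  0.07 -0.39  1.75  0.02  1.33 -0.85] [-0.19541231  0.61641051 -0.29607666] [ 3.81 -2.96  0.08]
```

View pics/w1.png

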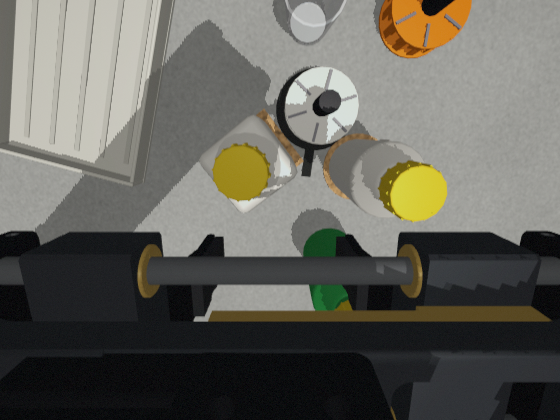

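Wrist view: jug cap (241,172), bottle cap (414,192), reel column (327,102), orange reel (425,20). Check these with the calibration.

Run:
```python
from h import *
from bench import r
ci=r.camera_info("wrist"); im=cv2.cvtColor(cv2.imread("pics/w1.png"),cv2.COLOR_BGR2RGB)
for b in blobs(yellow(im),800): print(b[:3],plane(ci,b[1],.171),plane(ci,b[1],.181))
print("col",plane(ci,(327,102),.1)); print(ci["origin"], tomove(r.read_state(),[.449,-.228,.235]))
```

```text
(np.int32(2505), array([240.9, 171.7]), array([212, 143,  59,  58], dtype=int32)) [ 0.44785804 -0.23105933  0.171     ] [ 0.44940976 -0.23198851  0.181     ]
(np.int32(3132), array([412.8, 190.6]), array([378, 161,  69,  61], dtype=int32)) [ 0.46862133 -0.3635441   0.171     ] [ 0.46925887 -0.3586401   0.181     ]
(np.int32(3200), array([391.9, 314.5]), array([209, 300, 340,  21], dtype=int32)) [ 0.36144824 -0.38643179  0.171     ] [ 0.36680449 -0.38052007  0.181     ]
col [ 0.52276821 -0.28810378  0.1       ]
[ 0.48310115 -0.25216297  0.39812307] [ 4.07 -3.22  0.05]
```

Call:
{"api": "arm_command", "payload": {"moves": [2.0, -1.6, 0, 0, 2.0, -1.5, 0, 0, 0, 0, 0, 0, 0, 0, 0, 0]}}

```text
time: 1.53
ee_pos: [0.4472, -0.2324, 0.2353]
eef_rot: [0.992, 0.13, -0.0, -0.0]
ft_force: [-0.4, 0.1, -0.4]
width: 0.0651
grip_force: 0.0
```

Run:
```python
from h import *
from bench import r
s=r.read_state(); print(s["time"],s["ee_pos"],s["ft_force"],tomove(s,[.449,-.229,.150]),R.from_quat(s["eef_rot"]).as_matrix()[:,2])
```

```text
1.5333 [ 0.44715882 -0.2324407   0.23531726] [-0.41841836  0.05381601 -0.35371491] [ 0.27 -0.28  8.53] [-3.50218726e-04  4.05695933e-05 -9.99999938e-01]
```

Call:
{"api": "arm_command", "payload": {"moves": [0.2, -0.2, 1.5, 0, 0, 0, 2, 0, 0, 0, 2, 0, 0, 0, 1.5, 0, 0, 0, 1, 0, 0, 0, 0.5, 0, 0, 0, 0, 0, 0, 0, 0, 0, 0, 0, 0, 0]}}

```text
time: 2.28
ee_pos: [0.449, -0.2306, 0.1515]
eef_rot: [0.992, 0.129, 0.001, 0.0]
ft_force: [0.5, -0.5, 0.6]
width: 0.0652
grip_force: 0.0
```

Call:
{"api": "arm_command", "payload": {"moves": [0, 0, 0, 0, 0, 0, 0, 0, 0, 0, 0, 0, 0, 0, 0, 0, 0, 0, 0, 0, 0, 0, 0, 0, 0, 0, 0, 0, 0, 0, 0, 0], "fingers": 30}}

```text
time: 2.95
ee_pos: [0.4487, -0.2298, 0.1506]
eef_rot: [0.992, 0.129, 0.0, -0.0]
ft_force: [-0.1, 1.9, 3.2]
width: 0.0413
grip_force: 40.0
```

Call:
{"api": "arm_command", "payload": {"moves": [0, 0, -0.3, 0, 0, 0, -0.7, 0, 0, 0, -1, 0, 0, 0, -1.5, 0, 0, 0, -1.5, 0, 0, 0, -1.5, 0, 0, 0, -1, 0, 0, 0, -0.5, 0, 0, 0, 0, 0, 0, 0, 0, 0]}}

```text
time: 3.78
ee_pos: [0.4484, -0.2301, 0.2302]
eef_rot: [0.992, 0.129, -0.0, -0.0]
ft_force: [-0.7, 0.2, -6.3]
width: 0.0411
grip_force: 40.0
```

Run:
```python
from h import *
from bench import r
s=r.read_state(); print(s["ee_pos"],s["ft_force"],s["torque"],s["width"],tomove(s,[.440,0,.23]))
```

```text
[ 0.44841621 -0.23009629  0.23016846] [-0.71658748  0.17471136 -6.29813281] [0.00173711 0.10553404 0.03777084] 0.04111593632909266 [ 5.070e+00 -2.246e+01  2.000e-02]
```

Call:
{"api": "arm_command", "payload": {"moves": [0.2, -0.8, 0, 0, 0.4, -1.6, 0, 0, 0.5, -2.4, 0, 0, 0.6, -2.8, 0, 0, 0.7, -3, 0, 0, 0.7, -3, 0, 0, 0.6, -2.8, 0, 0, 0.6, -2.6, 0, 0, 0.4, -1.8, 0, 0, 0.3, -1.1, 0, 0, 0.1, -0.5, 0, 0, 0, 0, 0, 0]}}

```text
time: 4.78
ee_pos: [0.4403, 0.0002, 0.2302]
eef_rot: [0.992, 0.13, -0.0, 0.0]
ft_force: [0.7, -0.5, -5.6]
width: 0.0413
grip_force: 40.0
```

Call:
{"api": "arm_command", "payload": {"moves": [0, 0, 1, 0, 0, 0, 1.5, 0, 0, 0, 1.5, 0, 0, 0, 1, 0, 0, 0, 0.5, 0, 0, 0, 0.5, 0, 0, 0, 0, 0, 0, 0, 0, 0]}}

```text
time: 5.45
ee_pos: [0.4407, -0.0006, 0.1707]
eef_rot: [0.992, 0.129, 0.0, 0.0]
ft_force: [0.6, 0.3, -5.8]
width: 0.041
grip_force: 40.0
```

Run:
```python
from h import *
from bench import r
s=r.read_state(); print(s["time"],s["ee_pos"],s["ft_force"],s["width"],tomove(s,[.440,0,.1535]))
cv2.imwrite("pics/s2.png",cv2.cvtColor(r.camera("scene"),cv2.COLOR_RGB2BGR))
```

```text
5.45 [ 0.44073709 -0.00064339  0.17068919] [ 0.64866487  0.25346127 -5.82385662] 0.040980285381275745 [-0.06 -0.08  1.72]
```

View pics/s2.png

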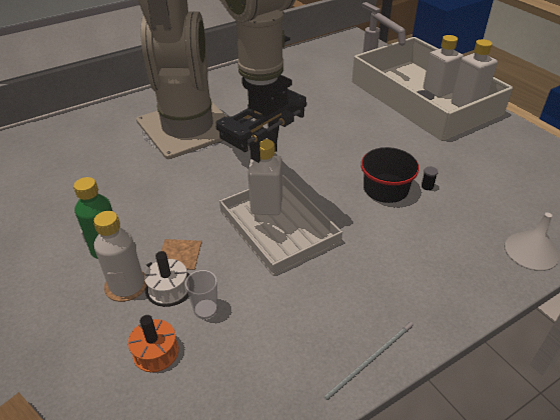

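The jug (265,185) hangs upright inside the tray's base-side half; square mat at (180,250) now free. Lower softly.

Call:
{"api": "arm_command", "payload": {"moves": [0, 0, 0.6, 0, 0, 0, 0.5, 0, 0, 0, 0.3, 0, 0, 0, 0.2, 0, 0, 0, 0.1, 0, 0, 0, 0.1, 0, 0, 0, 0, 0, 0, 0, 0, 0]}}

```text
time: 6.17
ee_pos: [0.4407, -0.0004, 0.1527]
eef_rot: [0.992, 0.129, 0.0, 0.0]
ft_force: [-0.2, 1.7, -4.0]
width: 0.0413
grip_force: 40.0
```

Call:
{"api": "arm_command", "payload": {"moves": [0, 0, 0.1, 0, 0, 0, 0.1, 0, 0, 0, 0, 0]}}

```text
time: 6.42
ee_pos: [0.4419, -0.0001, 0.1526]
eef_rot: [0.992, 0.129, 0.001, 0.0]
ft_force: [-5.6, 1.2, 16.4]
width: 0.0412
grip_force: 40.0
```

Call:
{"api": "arm_command", "payload": {"moves": [0, 0, -0.1, 0, 0, 0, 0, 0, 0, 0, 0, 0]}}

```text
time: 6.67
ee_pos: [0.4414, -0.0001, 0.1525]
eef_rot: [0.992, 0.129, 0.001, 0.0]
ft_force: [-2.3, 2.1, 7.2]
width: 0.041
grip_force: 40.0
```

Call:
{"api": "arm_command", "payload": {"moves": [0, 0, 0, 0, 0, 0, 0, 0, 0, 0, 0, 0, 0, 0, 0, 0, 0, 0, -1, 0, 0, 0, -2, 0, 0, 0, -3, 0, 0, 0, -3, 0, 0, 0, 0, 0], "fingers": 75}}

```text
time: 7.42
ee_pos: [0.443, -0.0002, 0.2474]
eef_rot: [0.992, 0.129, 0.004, 0.001]
ft_force: [1.6, 0.7, 0.7]
width: 0.0648
grip_force: 0.0
```

Run:
```python
from h import *
from bench import r
s=r.read_state(); print(s["time"],s["ee_pos"],s["ft_force"],s["width"],tomove(s,[.470,-.357,.245]))
T=r.camera("top");S=r.camera("scene");a=[b[:2] for b in blobs(yellow(T))];c=[b[:2] for b in blobs(yellow(S))]
print(a,c)
cv2.imwrite("pics/t3.png",cv2.cvtColor(T,cv2.COLOR_RGB2BGR))
```

```text
7.4167 [ 4.42969943e-01 -2.08364666e-04  2.47414075e-01] [1.5770674  0.68406649 0.70802223] 0.06477727038969677 [-6.53 35.18  0.3 ]
[(np.int32(424), array([463.9, 215.1])), (np.int32(439), array([468.7, 278.4]))] [(np.int32(179), array([449. ,  41.4])), (np.int32(199), array([482.7,  46.5])), (np.int32(255), array([264.7, 154.3])), (np.int32(382), array([ 85.6, 187.3])), (np.int32(418), array([106. , 221.8]))]
```

Call:
{"api": "arm_command", "payload": {"moves": [-0.3, 1.4, 0, 0, -0.6, 3.2, 0, 0, -0.6, 3.4, 0, 0, -0.7, 3.6, 0, 0, -0.7, 3.6, 0, 0, -0.7, 3.6, 0, 0, -0.7, 3.6, 0, 0, -0.7, 3.6, 0, 0, -0.7, 3.6, 0, 0, -0.5, 3.2, 0, 0, -0.3, 2.0, 0, 0, 0, 0, 0, 0]}}

```text
time: 8.52
ee_pos: [0.4648, -0.3582, 0.2394]
eef_rot: [0.992, 0.126, -0.001, -0.0]
ft_force: [0.7, -1.0, -0.7]
width: 0.0651
grip_force: 0.0
```

Run:
```python
from h import *
from bench import r
s=r.read_state(); ci=r.camera_info("wrist"); im=r.camera("wrist"); s=r.read_state()
for b in blobs(yellow(im),800): print(b[:3],plane(ci,b[1],.181))
print(s["time"],s["ee_pos"],tomove(s,[.470,-.357,.160]))
```

```text
(np.int32(2522), array([278.8, 213.8]), array([251, 184,  57,  59], dtype=int32)) [ 0.47135986 -0.35589266  0.181     ]
(np.int32(3016), array([393.4, 314.9]), array([209, 306, 341,  15], dtype=int32)) [ 0.40977989 -0.47202179  0.181     ]
8.5667 [ 0.46559957 -0.35533865  0.23963423] [0.4  0.29 7.96]
```

Call:
{"api": "arm_command", "payload": {"moves": [0.4, 0.2, 1, 0, 0, 0, 1.5, 0, 0, 0, 2, 0, 0, 0, 1.5, 0, 0, 0, 1, 0, 0, 0, 0.7, 0, 0, 0, 0.3, 0, 0, 0, 0, 0, 0, 0, 0, 0]}}

```text
time: 9.32
ee_pos: [0.4715, -0.3544, 0.1622]
eef_rot: [0.992, 0.129, 0.0, 0.0]
ft_force: [0.1, 0.2, -0.5]
width: 0.065
grip_force: 0.0
```

Call:
{"api": "arm_command", "payload": {"moves": [0, 0, 0, 0, 0, 0, 0, 0, 0, 0, 0, 0, 0, 0, 0, 0, 0, 0, 0, 0, 0, 0, 0, 0, 0, 0, 0, 0], "fingers": 30}}

```text
time: 9.9
ee_pos: [0.4713, -0.3547, 0.1618]
eef_rot: [0.992, 0.129, 0.0, 0.0]
ft_force: [0.4, -0.3, 2.4]
width: 0.0413
grip_force: 40.0
```

Call:
{"api": "arm_command", "payload": {"moves": [0, 0, -0.3, 0, 0, 0, -0.7, 0, 0, 0, -1.2, 0, 0, 0, -1.6, 0, 0, 0, -1.8, 0, 0, 0, -1.8, 0, 0, 0, -1.8, 0, 0, 0, -1.5, 0, 0, 0, -1.2, 0, 0, 0, -0.7, 0, 0, 0, 0, 0, 0, 0, 0, 0]}}

```text
time: 10.9
ee_pos: [0.4711, -0.3544, 0.2873]
eef_rot: [0.992, 0.129, -0.0, -0.0]
ft_force: [-0.0, 1.1, -4.2]
width: 0.0412
grip_force: 40.0
```

Run:
```python
from h import *
from bench import r
s=r.read_state(); print(s["ee_pos"],s["ft_force"],s["width"],tomove(s,[.544,0,.285]))
```

```text
[ 0.47111636 -0.35437094  0.28731387] [-0.02740152  1.12446989 -4.15843333] 0.041158830593675366 [ 16.12 -32.39   0.23]
```

Call:
{"api": "arm_command", "payload": {"moves": [0.5, -1.0, 0, 0, 1.0, -2.0, 0, 0, 1.5, -3.0, 0, 0, 1.7, -3.4, 0, 0, 1.7, -3.4, 0, 0, 1.7, -3.4, 0, 0, 1.7, -3.4, 0, 0, 1.7, -3.4, 0, 0, 1.7, -3.4, 0, 0, 1.5, -3.0, 0, 0, 1.0, -2.0, 0, 0, 0.4, -1.0, 0, 0]}}

```text
time: 11.9
ee_pos: [0.5433, 0.0052, 0.2867]
eef_rot: [0.991, 0.132, -0.0, -0.001]
ft_force: [-0.5, 1.0, -3.3]
width: 0.041
grip_force: 40.0
```

Call:
{"api": "arm_command", "payload": {"moves": [0, 0, 0, 0, 0, 0, 0, 0, 0, 0, 0, 0]}}

```text
time: 12.15
ee_pos: [0.5436, -0.0018, 0.287]
eef_rot: [0.992, 0.128, -0.0, 0.0]
ft_force: [-0.6, 0.1, -3.3]
width: 0.0412
grip_force: 40.0
```

Run:
```python
from h import *
from bench import r
s=r.read_state(); print(s["ee_pos"],s["ft_force"],s["width"],tomove(s,[.544,0,.1643]))
```

```text
[ 0.54356892 -0.00181409  0.28701755] [-0.57002736  0.06525503 -3.25669729] 0.04120502973901727 [ 0.1  -0.17 12.27]
```

Call:
{"api": "arm_command", "payload": {"moves": [0.1, -0.2, 0.8, 0, 0, 0, 1.5, 0, 0, 0, 2, 0, 0, 0, 2, 0, 0, 0, 2, 0, 0, 0, 1.3, 0, 0, 0, 0.9, 0, 0, 0, 0.5, 0, 0, 0, 0.2, 0, 0, 0, 0, 0, 0, 0, 0, 0]}}

```text
time: 13.07
ee_pos: [0.5448, 0.0021, 0.1762]
eef_rot: [0.992, 0.129, 0.001, 0.0]
ft_force: [-0.0, -0.5, -2.9]
width: 0.041
grip_force: 40.0
```

Call:
{"api": "arm_command", "payload": {"moves": [0, 0, 0.3, 0, 0, 0, 0.3, 0, 0, 0, 0.2, 0, 0, 0, 0.2, 0, 0, 0, 0, 0, 0, 0, 0, 0]}}

```text
time: 13.57
ee_pos: [0.5443, 0.0022, 0.1654]
eef_rot: [0.992, 0.129, -0.0, -0.0]
ft_force: [0.5, 0.5, -2.9]
width: 0.0412
grip_force: 40.0
```

Call:
{"api": "arm_command", "payload": {"moves": [0, 0, 0.1, 0, 0, 0, 0.1, 0, 0, 0, 0, 0]}}

```text
time: 13.82
ee_pos: [0.5446, 0.0022, 0.1637]
eef_rot: [0.992, 0.129, 0.0, 0.0]
ft_force: [0.7, -0.2, -0.2]
width: 0.0413
grip_force: 40.0
```

Touching down; a hair more, then release and lift.

Call:
{"api": "arm_command", "payload": {"moves": [0, 0, 0.1, 0, 0, 0, 0, 0]}}

```text
time: 13.98
ee_pos: [0.5452, 0.0022, 0.1637]
eef_rot: [0.992, 0.129, 0.001, 0.0]
ft_force: [-0.9, -0.9, 5.9]
width: 0.0414
grip_force: 40.0
```

Call:
{"api": "arm_command", "payload": {"moves": [0, 0, 0, 0, 0, 0, 0, 0, 0, 0, 0, 0, 0, 0, 0, 0, 0, 0, -1, 0, 0, 0, -2, 0, 0, 0, -3, 0, 0, 0, -3, 0, 0, 0, 0, 0, 0, 0, 0, 0], "fingers": 75}}

```text
time: 14.82
ee_pos: [0.5453, 0.0024, 0.2548]
eef_rot: [0.992, 0.129, 0.002, 0.0]
ft_force: [0.3, -0.1, -1.0]
width: 0.065
grip_force: 0.0
```

Run:
```python
from h import *
from bench import r
s=r.read_state(); print(s["ee_pos"],s["ft_force"],s["width"],tomove(s,[.526,-.287,.18]))
cv2.imwrite("pics/s4.png",cv2.cvtColor(r.camera("scene"),cv2.COLOR_RGB2BGR))
```

```text
[0.54527559 0.00242383 0.25477093] [ 0.33275692 -0.11310112 -0.95653828] 0.06502819149773867 [-9.3  27.47  7.48]
```

View pics/s4.png

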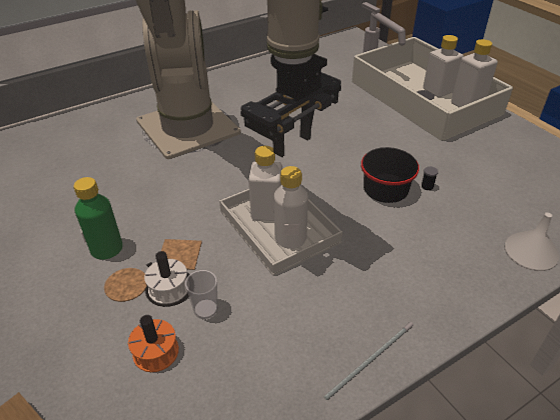

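Both stand upright in the tray (caps 265,155 and 291,178); reel untouched at (165,275); mats free at (180,252) and (125,284). Now to the reel; also measure the mats.

Call:
{"api": "arm_command", "payload": {"moves": [-0.4, 1.4, 0, 0, -0.8, 2.4, 0, 0, -1, 3, 0, 0, -1.1, 3.2, 0, 0, -1.1, 3.2, 0, 0, -1.1, 3.2, 0.8, 0, -1.1, 3.2, 1.2, 0, -1.1, 3.2, 1.6, 0, -0.9, 2.6, 1.6, 0, -0.6, 1.8, 1.3, 0, -0.1, 0.3, 0.6, 0, 0, 0, 0, 0], "fingers": 60}}

```text
time: 15.87
ee_pos: [0.523, -0.2882, 0.1786]
eef_rot: [0.992, 0.128, -0.002, -0.001]
ft_force: [-0.7, -0.1, -0.2]
width: 0.052
grip_force: 0.0
```

Run:
```python
from h import *
from bench import r
r.camera("top"); ci=r.camera_info("wrist"); im=r.camera("wrist"); s=r.read_state(); sc=cv2.cvtColor(cv2.imread("pics/s4.png"),cv2.COLOR_BGR2RGB)
print(s["time"],s["ee_pos"],tomove(s,[.526,-.287,.064]))
def cork(im):
    h=cv2.cvtColor(im,cv2.COLOR_RGB2HSV); return (abs(h[...,0].astype(int)-12)<6)&(h[...,1]>70)&(h[...,1]<190)&(h[...,2]>60)
for n,c,i in(("scene",r.camera_info("scene"),sc),("wrist",ci,im),("top",r.camera_info("top"),r.camera("top"))):
    m=cv2.morphologyEx(cork(i).astype(np.uint8),cv2.MORPH_CLOSE,np.ones((5,5)))
    for b in blobs(m,250): print(n,b[:3],plane(c,b[1],.003).round(4), plane(c,cv2.minAreaRect(np.argwhere(b[3])[:,::-1].astype(np.float32))[0],.003).round(4))
cv2.imwrite("pics/w4.png",cv2.cvtColor(im,cv2.COLOR_RGB2BGR))
```

```text
15.9667 [ 0.52501843 -0.28597702  0.18127519] [ 0.07  0.14 11.73]
scene (np.int32(690), array([404.1,  14.3]), array([390,   0,  28,  39], dtype=int32)) [-0.2653  1.0746  0.003 ] [-0.2398  1.0439  0.003 ]
scene (np.int32(775), array([538.5,   7.7]), array([499,   0,  61,  25], dtype=int32)) [-0.0136  1.5745  0.003 ] [-0.0057  1.5059  0.003 ]
scene (np.int32(2907), array([525.3,  86.3]), array([488,  45,  72,  93], dtype=int32)) [0.3806 1.0005 0.003 ] [0.3996 0.9767 0.003 ]
scene (np.int32(838), array([182.3, 250.9]), array([161, 239,  41,  31], dtype=int32)) [ 0.4488 -0.2201  0.003 ] [ 0.4468 -0.2255  0.003 ]
scene (np.int32(1117), array([125.1, 284.4]), array([104, 268,  43,  34], dtype=int32)) [ 0.472  -0.3594  0.003 ] [ 0.4717 -0.3601  0.003 ]
scene (np.int32(1865), array([153.7, 347. ]), array([127, 319,  52,  54], dtype=int32)) [ 0.6444 -0.3666  0.003 ] [ 0.6415 -0.3654  0.003 ]
scene (np.int32(737), array([ 17.7, 409.4]), array([  0, 392,  43,  28], dtype=int32)) [ 0.6351 -0.6071  0.003 ] [ 0.6308 -0.6009  0.003 ]
wrist (np.int32(3251), array([219.1, 228.4]), array([172, 190,  96,  67], dtype=int32)) [ 0.4629 -0.2274  0.003 ] [ 0.4517 -0.2296  0.003 ]
wrist (np.int32(1889), array([323.6, 236.7]), array([289, 214,  72,  43], dtype=int32)) [ 0.4851 -0.352   0.003 ] [ 0.4875 -0.3524  0.003 ]
top (np.int32(1244), array([529.4,  65.6]), array([491,  47,  69,  42], dtype=int32)) [ 0.8953 -0.6375  0.003 ] [ 0.8781 -0.6345  0.003 ]
top (np.int32(1028), array([431.4, 226.4]), array([414, 209,  36,  36], dtype=int32)) [ 0.4696 -0.3577  0.003 ] [ 0.4693 -0.3579  0.003 ]
top (np.int32(1230), array([378.7, 233.6]), array([355, 210,  48,  48], dtype=int32)) [ 0.4505 -0.229   0.003 ] [ 0.4505 -0.2292  0.003 ]
```

View pics/w4.png

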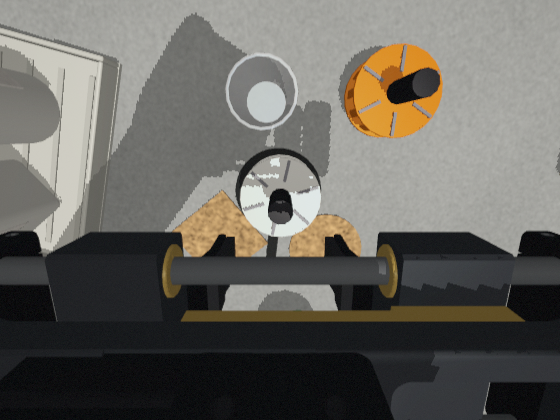

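Run:
```python
from h import *
from bench import r
ci=r.camera_info("wrist")
print(plane(ci,(280,213),.1),plane(ci,(280,196),.044)); s=r.read_state(); print(s["ee_pos"],tomove(s,[.526,-.287,.066]))
```

```text
[ 0.52688659 -0.28585464  0.1       ] [ 0.52992883 -0.28512168  0.044     ]
[ 0.52547121 -0.28574976  0.18194657] [1.000e-02 1.400e-01 1.159e+01]
```

Call:
{"api": "arm_command", "payload": {"moves": [0.1, 0.1, 1, 0, 0, 0, 2, 0, 0, 0, 2, 0, 0, 0, 2, 0, 0, 0, 1.8, 0, 0, 0, 1.4, 0, 0, 0, 0.9, 0, 0, 0, 0.4, 0, 0, 0, 0, 0, 0, 0, 0, 0]}}

```text
time: 16.85
ee_pos: [0.5266, -0.2881, 0.0672]
eef_rot: [0.992, 0.129, 0.0, 0.0]
ft_force: [0.2, -0.6, -0.4]
width: 0.0521
grip_force: 0.0
```

Call:
{"api": "arm_command", "payload": {"moves": [0, 0, 0, 0, 0, 0, 0, 0, 0, 0, 0, 0, 0, 0, 0, 0, 0, 0, 0, 0, 0, 0, 0, 0, 0, 0, 0, 0, 0, 0, 0, 0], "fingers": 5, "squeeze": 20}}

```text
time: 17.52
ee_pos: [0.526, -0.2881, 0.0666]
eef_rot: [0.992, 0.129, 0.0, 0.0]
ft_force: [-0.7, 0.9, 0.7]
width: 0.0213
grip_force: 20.0
```

Call:
{"api": "arm_command", "payload": {"moves": [0, 0, -0.3, 0, 0, 0, -0.8, 0, 0, 0, -1.6, 0, 0, 0, -2.3, 0, 0, 0, -2.8, 0, 0, 0, -3, 0, 0, 0, -3, 0, 0, 0, -3, 0, 0, 0, -2.8, 0, 0, 0, -2.2, 0, 0, 0, -1.2, 0, 0, 0, -0.5, 0]}}

```text
time: 18.52
ee_pos: [0.5266, -0.2883, 0.3039]
eef_rot: [0.992, 0.129, 0.001, 0.001]
ft_force: [0.1, 0.6, -1.5]
width: 0.0212
grip_force: 20.0
```

Call:
{"api": "arm_command", "payload": {"moves": [0, 0, 0, 0, 0, 0, 0, 0]}}

```text
time: 18.68
ee_pos: [0.5257, -0.2881, 0.3002]
eef_rot: [0.992, 0.129, -0.001, -0.0]
ft_force: [-0.5, -0.4, -1.6]
width: 0.0213
grip_force: 20.0
```

Run:
```python
from h import *
from bench import r
s=r.read_state(); print(s["ee_pos"],s["ft_force"],s["width"],tomove(s,[.523,.298,.30]))
```

```text
[ 0.52566654 -0.28807025  0.30020265] [-0.53776863 -0.35401465 -1.63583919] 0.02128224275357163 [ 14.74 -56.72   0.06]
```

Call:
{"api": "arm_command", "payload": {"moves": [0.3, -1.2, 0, 0, 0.6, -2.3, 0, 0, 0.8, -3.1, 0, 0, 0.8, -3.2, 0, 0, 0.9, -3.4, 0, 0, 0.9, -3.4, 0, 0, 0.9, -3.4, 0, 0, 0.9, -3.4, 0, 0, 0.9, -3.4, 0, 0, 0.9, -3.4, 0, 0, 0.9, -3.4, 0, 0, 0.9, -3.4, 0, 0]}}

```text
time: 19.68
ee_pos: [0.5237, 0.0967, 0.3004]
eef_rot: [0.992, 0.129, -0.001, 0.0]
ft_force: [0.8, -0.1, -2.2]
width: 0.0218
grip_force: 20.0
```

Call:
{"api": "arm_command", "payload": {"moves": [0.9, -3.4, 0, 0, 0.9, -3.4, 0, 0, 0.9, -3.4, 0, 0, 0.8, -3.2, 0, 0, 0.7, -2.6, 0, 0, 0.5, -2.0, 0, 0, 0.3, -1.1, 0, 0, 0, 0, 0, 0, 0, 0, 0, 0]}}

```text
time: 20.43
ee_pos: [0.5241, 0.2915, 0.3007]
eef_rot: [0.992, 0.129, -0.001, 0.0]
ft_force: [0.4, -1.0, -1.5]
width: 0.0214
grip_force: 20.0
```

Run:
```python
from h import *
from bench import r
s=r.read_state(); print(s["time"],s["ee_pos"],s["ft_force"],s["joint_positions"].round(2),tomove(s,[.523,.298,.30]))
ci=r.camera_info("wrist"); im=r.camera("wrist"); m=red(im)
e=cv2.fitEllipse(np.argwhere(m)[:,::-1].astype(np.float32)); print(m.sum(),e,plane(ci,e[0],.076))
S=r.camera("scene"); out=np.hstack([im[:,:400],S[60:480,200:560]]); cv2.imwrite("pics/ws5.png",cv2.cvtColor(np.ascontiguousarray(np.hstack([im[:,100:480],np.pad(S[:,180:],((0,0),(0,0),(0,0)))])),cv2.COLOR_RGB2BGR))
```

```text
20.4333 [0.52409794 0.29154706 0.30067307] [ 0.36379262 -1.00396677 -1.52746608] [ 0.02  0.35 -0.79  1.37  0.24  1.53 -2.06] [ 0.06 -0.65  0.07]
407 ((274.343017578125, 182.60110473632812), (100.2317886352539, 101.21475219726562), 104.90229797363281) [0.52618423 0.29896621 0.076     ]Traceback (most recent call last):
  File "<stdin>", line 6, in <module>
    return _nx.concatenate(arrs, 1, dtype=dtype, casting=casting)
           ~~~~~~~~~~~~~~~^^^^^^^^^^^^^^^^^^^^^^^^^^^^^^^^^^^^^^^
ValueError: all the input array dimensions except for the concatenation axis must match exactly, but along dimension 0, the array at index 0 has size 420 and the array at index 1 has size 360
```

Call:
{"api": "arm_command", "payload": {"moves": [0.1, -0.6, 0.6, 0, 0, 0, 1.4, 0, 0, 0, 2, 0, 0, 0, 2.3, 0, 0, 0, 2.3, 0, 0, 0, 2, 0, 0, 0, 1.4, 0, 0, 0, 0.8, 0, 0, 0, 0.2, 0, 0, 0, 0, 0, 0, 0, 0, 0]}}

```text
time: 21.45
ee_pos: [0.5245, 0.2979, 0.1724]
eef_rot: [0.992, 0.129, 0.001, -0.0]
ft_force: [0.5, -0.3, -0.4]
width: 0.0213
grip_force: 20.0
```

Run:
```python
from h import *
from bench import r
s=r.read_state(); print(s["time"],s["ee_pos"],s["ft_force"],s["width"],tomove(s,[.524,.298,.0716]))
im=r.camera("wrist");S=r.camera("scene")
cv2.imwrite("pics/ws5.png",cv2.cvtColor(np.hstack([im[:,80:480],S[:,180:]]),cv2.COLOR_RGB2BGR))
```

```text
21.45 [0.52445191 0.2979439  0.17240057] [ 0.51500555 -0.29752106 -0.39816407] 0.021260973265959115 [-6.000e-02 -1.000e-02  1.008e+01]
```

View pics/ws5.png

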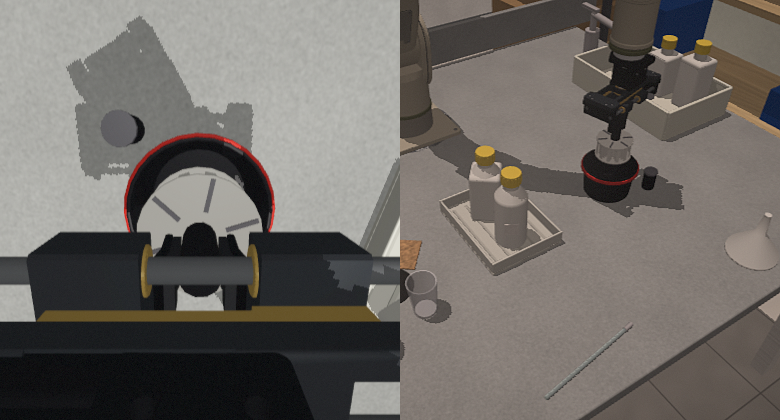

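The reel sits upright, centred in the tank mouth (wrist (205,210), scene (612,150)); canister clear. Lowering.

Call:
{"api": "arm_command", "payload": {"moves": [0, 0, 0.8, 0, 0, 0, 1.4, 0, 0, 0, 1.6, 0, 0, 0, 1.6, 0, 0, 0, 1.5, 0, 0, 0, 1.1, 0, 0, 0, 0.8, 0, 0, 0, 0.5, 0, 0, 0, 0.2, 0, 0, 0, 0.1, 0, 0, 0, 0, 0, 0, 0, 0, 0]}}

```text
time: 22.55
ee_pos: [0.5244, 0.2981, 0.0761]
eef_rot: [0.992, 0.129, 0.001, -0.0]
ft_force: [-1.2, -0.1, -1.4]
width: 0.0215
grip_force: 20.0
```

Call:
{"api": "arm_command", "payload": {"moves": [0, 0, 0.1, 0, 0, 0, 0.1, 0, 0, 0, 0.1, 0, 0, 0, 0, 0, 0, 0, 0, 0]}}

```text
time: 22.97
ee_pos: [0.524, 0.2977, 0.0724]
eef_rot: [0.992, 0.129, -0.0, 0.0]
ft_force: [0.3, 0.9, -1.3]
width: 0.0215
grip_force: 20.0
```

Call:
{"api": "arm_command", "payload": {"moves": [0, 0, 0.1, 0, 0, 0, 0, 0, 0, 0, 0, 0]}}

```text
time: 23.22
ee_pos: [0.5241, 0.2979, 0.0716]
eef_rot: [0.992, 0.129, 0.0, -0.0]
ft_force: [-0.4, 0.9, -0.1]
width: 0.0213
grip_force: 20.0
```

Call:
{"api": "arm_command", "payload": {"moves": [0, 0, 0, 0, 0, 0, 0, 0, 0, 0, 0, 0, 0, 0, 0, 0, 0, 0, 0, 0, 0, 0, -1, 0, 0, 0, -2, 0, 0, 0, -3, 0, 0, 0, -3, 0, 0, 0, -3, 0, 0, 0, 0, 0], "fingers": 55}}

```text
time: 24.13
ee_pos: [0.5259, 0.2998, 0.1986]
eef_rot: [0.992, 0.129, 0.004, -0.002]
ft_force: [1.1, 1.0, 0.8]
width: 0.0481
grip_force: 0.0
```

Run:
```python
from h import *
from bench import r
s=r.read_state(); print(s["time"],s["ee_pos"],s["ft_force"],s["width"],tomove(s,[.441,0,.25]))
im=r.camera("wrist");S=r.camera("scene")
cv2.imwrite("pics/ws6.png",cv2.cvtColor(np.hstack([im[:,80:480],S[:,180:]]),cv2.COLOR_RGB2BGR))
```

```text
24.1333 [0.52588618 0.29984181 0.19860279] [1.05724223 0.98236231 0.78774062] 0.04810801870772137 [-15.84  26.8   -5.33]
```

View pics/ws6.png

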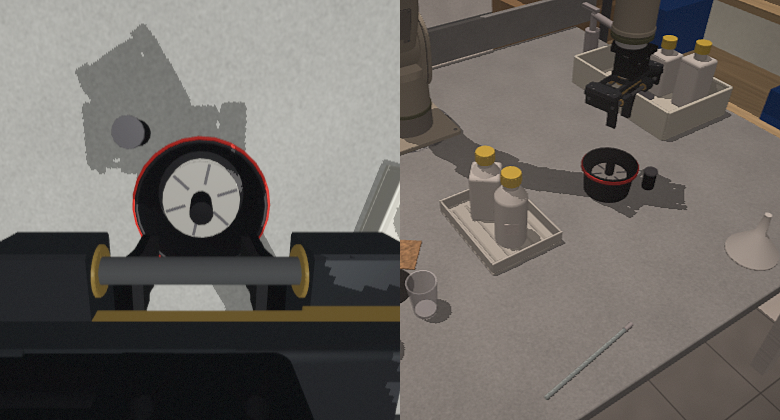

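Reel stands flat and centred on the tank floor (203,198), canister untouched. Next the round bottle.

Call:
{"api": "arm_command", "payload": {"moves": [0, 0, -1.5, 0, -0.4, 1.6, -1.6, 0, -0.5, 2.5, -1.4, 0, -0.6, 3.2, -0.6, 0, -0.7, 3.4, 0, 0, -0.7, 3.4, 0, 0, -0.7, 3.4, 0, 0, -0.7, 3.4, 0, 0, -0.6, 3.2, 0, 0, -0.5, 2.6, 0, 0, -0.3, 1.8, 0, 0, -0.1, 0.7, 0, 0], "fingers": 75, "squeeze": 40}}

```text
time: 25.23
ee_pos: [0.5422, -0.0032, 0.2413]
eef_rot: [0.992, 0.127, -0.001, 0.0]
ft_force: [-0.0, -0.4, -0.5]
width: 0.0656
grip_force: 0.0
```

Call:
{"api": "arm_command", "payload": {"moves": [0, 0, 0, 0]}}

```text
time: 25.32
ee_pos: [0.5424, -0.0011, 0.2416]
eef_rot: [0.992, 0.128, -0.001, 0.0]
ft_force: [-0.4, 0.0, -0.2]
width: 0.0654
grip_force: 0.0
```

Run:
```python
from h import *
from bench import r
ci=r.camera_info("wrist"); im=r.camera("wrist"); s=r.read_state()
for b in blobs(yellow(im),800): print(b[:3],plane(ci,b[1],.174),plane(ci,b[1],.184))
print(s["time"],s["ee_pos"],s["joint_positions"].round(2),tomove(s,[.5445,.0022,.1635]))
```

```text
(np.int32(2516), array([277.4, 219. ]), array([249, 189,  58,  60], dtype=int32)) [5.41965300e-01 4.86566698e-04 1.74000000e-01] [0.54482448 0.00115965 0.184     ]
(np.int32(3610), array([367.6, 312.9]), array([209, 293, 341,  28], dtype=int32)) [ 0.47875962 -0.09802548  0.174     ] [ 0.48436606 -0.09307054  0.184     ]
25.3667 [0.54233978 0.00093461 0.24185861] [ 0.5   0.2  -0.66  1.62  0.12  1.36 -1.49] [ 0.25 -0.06  7.84]
```

Call:
{"api": "arm_command", "payload": {"moves": [0.3, 0, 1, 0, 0, 0, 1.5, 0, 0, 0, 2, 0, 0, 0, 1.5, 0, 0, 0, 1, 0, 0, 0, 0.6, 0, 0, 0, 0.2, 0, 0, 0, 0, 0, 0, 0, 0, 0]}}

```text
time: 26.12
ee_pos: [0.546, 0.0018, 0.1651]
eef_rot: [0.992, 0.129, 0.001, 0.0]
ft_force: [-0.1, 0.0, -0.0]
width: 0.0652
grip_force: 0.0
```

Call:
{"api": "arm_command", "payload": {"moves": [0, 0, 0, 0, 0, 0, 0, 0, 0, 0, 0, 0, 0, 0, 0, 0, 0, 0, 0, 0, 0, 0, 0, 0, 0, 0, 0, 0], "fingers": 30}}

```text
time: 26.7
ee_pos: [0.5457, 0.0013, 0.1647]
eef_rot: [0.992, 0.129, 0.0, 0.0]
ft_force: [0.3, -0.2, 2.4]
width: 0.0412
grip_force: 40.0
```

Call:
{"api": "arm_command", "payload": {"moves": [0, 0, -0.3, 0, 0, 0, -0.7, 0, 0, 0, -1.2, 0, 0, 0, -1.4, 0, 0, 0, -1.4, 0, 0, 0, -1.4, 0, 0, 0, -1.0, 0, 0, 0, -0.6, 0, 0, 0, 0, 0, 0, 0, 0, 0]}}

```text
time: 27.53
ee_pos: [0.5455, 0.0015, 0.2444]
eef_rot: [0.992, 0.129, 0.0, 0.0]
ft_force: [-0.5, -0.0, -3.6]
width: 0.0412
grip_force: 40.0
```

Run:
```python
from h import *
from bench import r
s=r.read_state(); print(s["ee_pos"],s["ft_force"],s["width"],tomove(s,[.471,-.3565,.24]))
```

```text
[0.54550858 0.0014683  0.24441274] [-0.50707676 -0.0038003  -3.6366134 ] 0.04119472360986069 [-16.36  32.7    0.45]
```

Call:
{"api": "arm_command", "payload": {"moves": [-0.5, 1.0, 0, 0, -1.0, 2.0, 0, 0, -1.5, 3.0, 0, 0, -1.8, 3.4, 0, 0, -1.8, 3.4, 0, 0, -1.8, 3.4, 0, 0, -1.8, 3.4, 0, 0, -1.8, 3.4, 0, 0, -1.8, 3.4, 0, 0, -1.4, 3.0, 0, 0, -0.8, 2.0, 0, 0, -0.4, 1.2, 0, 0]}}

```text
time: 28.53
ee_pos: [0.4677, -0.3598, 0.2432]
eef_rot: [0.992, 0.127, -0.001, -0.0]
ft_force: [-0.6, 0.4, -2.4]
width: 0.0413
grip_force: 40.0
```

Call:
{"api": "arm_command", "payload": {"moves": [0, 0, 0, 0, 0, 0, 0, 0]}}

```text
time: 28.7
ee_pos: [0.4703, -0.3552, 0.2438]
eef_rot: [0.992, 0.129, -0.0, -0.001]
ft_force: [1.2, 1.8, -2.9]
width: 0.0414
grip_force: 40.0
```

Run:
```python
from h import *
from bench import r
s=r.read_state(); print(s["ee_pos"],s["ft_force"],s["width"],tomove(s,[.4705,-.3575,.1627]))
```

```text
[ 0.47028667 -0.35522809  0.24377034] [ 1.24641709  1.84472005 -2.9243408 ] 0.041378084039010526 [-0.04  0.24  8.11]
```

Call:
{"api": "arm_command", "payload": {"moves": [0, 0.2, 0.8, 0, 0, 0, 1.4, 0, 0, 0, 1.6, 0, 0, 0, 1.4, 0, 0, 0, 1, 0, 0, 0, 0.7, 0, 0, 0, 0.4, 0, 0, 0, 0.2, 0, 0, 0, 0.2, 0, 0, 0, 0.1, 0, 0, 0, 0, 0, 0, 0, 0, 0]}}

```text
time: 29.7
ee_pos: [0.4712, -0.3577, 0.1669]
eef_rot: [0.992, 0.129, 0.0, 0.0]
ft_force: [-0.2, -0.5, -3.1]
width: 0.0412
grip_force: 40.0
```

Call:
{"api": "arm_command", "payload": {"moves": [0, 0, 0.1, 0, 0, 0, 0.1, 0, 0, 0, 0, 0]}}

```text
time: 29.95
ee_pos: [0.4709, -0.3576, 0.1644]
eef_rot: [0.992, 0.129, -0.0, 0.0]
ft_force: [0.8, -0.0, -3.4]
width: 0.0414
grip_force: 40.0
```

Call:
{"api": "arm_command", "payload": {"moves": [0, 0, 0.1, 0, 0, 0, 0.1, 0, 0, 0, 0, 0, 0, 0, 0, 0]}}

```text
time: 30.28
ee_pos: [0.4711, -0.3576, 0.1627]
eef_rot: [0.992, 0.129, 0.0, 0.0]
ft_force: [-0.4, 0.5, -0.4]
width: 0.0413
grip_force: 40.0
```

Call:
{"api": "arm_command", "payload": {"moves": [0, 0, 0.1, 0, 0, 0, 0, 0]}}

```text
time: 30.45
ee_pos: [0.4715, -0.3577, 0.1627]
eef_rot: [0.992, 0.129, 0.001, 0.001]
ft_force: [-2.5, 1.6, 7.5]
width: 0.0412
grip_force: 40.0
```

Call:
{"api": "arm_command", "payload": {"moves": [0, 0, 0, 0, 0, 0, 0, 0, 0, 0, 0, 0, 0, 0, 0, 0, 0, 0, 0, 0, 0, 0, -1, 0, 0, 0, -2, 0, 0, 0, -3, 0, 0, 0, -3, 0, 0, 0, 0, 0], "fingers": 75}}

```text
time: 31.28
ee_pos: [0.4731, -0.3587, 0.2587]
eef_rot: [0.992, 0.129, 0.003, 0.003]
ft_force: [0.9, -1.0, -0.4]
width: 0.0653
grip_force: 0.0
```

Run:
```python
from h import *
from bench import r
s=r.read_state(); print(s["time"],s["ee_pos"],s["ft_force"],s["width"],tomove(s,[.4415,-.0001,.245]))
```

```text
31.2833 [ 0.47307946 -0.35865102  0.25866786] [ 0.91033592 -1.03693867 -0.39237758] 0.06533122794220705 [  6.12 -35.48   1.15]
```

Call:
{"api": "arm_command", "payload": {"moves": [0.3, -1.4, 0, 0, 0.6, -2.8, 0, 0, 0.6, -3.4, 0.2, 0, 0.6, -3.6, 0.3, 0, 0.6, -3.6, 0.3, 0, 0.6, -3.6, 0.3, 0, 0.6, -3.6, 0, 0, 0.6, -3.6, 0, 0, 0.6, -3.6, 0, 0, 0.6, -3.2, 0, 0, 0.4, -2.1, 0, 0, 0.1, -1, 0, 0]}}

```text
time: 32.28
ee_pos: [0.4391, 0.0052, 0.2404]
eef_rot: [0.991, 0.131, -0.0, 0.0]
ft_force: [0.5, 0.1, -0.1]
width: 0.0656
grip_force: 0.0
```

Call:
{"api": "arm_command", "payload": {"moves": [0, 0, 0, 0, 0, 0, 0, 0]}}

```text
time: 32.45
ee_pos: [0.4398, 0.0007, 0.2403]
eef_rot: [0.992, 0.129, -0.0, 0.0]
ft_force: [-1.0, -0.2, -0.3]
width: 0.065
grip_force: 0.0
```

Run:
```python
from h import *
from bench import r
ci=r.camera_info("wrist"); im=r.camera("wrist"); s=r.read_state()
for b in blobs(yellow(im),800): print(b[:3],plane(ci,b[1],.174))
print(s["time"],s["ee_pos"],tomove(s,[.4415,-.0001,.1525]))
```

```text
(np.int32(2316), array([279.3, 216.4]), array([252, 188,  55,  57], dtype=int32)) [0.44234076 0.00149157 0.174     ]
(np.int32(2942), array([392.1, 314.9]), array([209, 307, 341,  14], dtype=int32)) [ 0.38093593 -0.11713999  0.174     ]
32.5 [4.39902944e-01 2.33929621e-05 2.40242083e-01] [0.16 0.05 8.77]
```

Call:
{"api": "arm_command", "payload": {"moves": [0.2, 0, 1, 0, 0, 0, 1.6, 0, 0, 0, 2, 0, 0, 0, 1.8, 0, 0, 0, 1.2, 0, 0, 0, 0.8, 0, 0, 0, 0.3, 0, 0, 0, 0, 0, 0, 0, 0, 0]}}

```text
time: 33.25
ee_pos: [0.4423, 0.0017, 0.1538]
eef_rot: [0.992, 0.129, 0.0, -0.0]
ft_force: [0.0, -0.5, 0.1]
width: 0.0651
grip_force: 0.0
```

Call:
{"api": "arm_command", "payload": {"moves": [0, 0, 0, 0, 0, 0, 0, 0, 0, 0, 0, 0, 0, 0, 0, 0, 0, 0, 0, 0, 0, 0, 0, 0, 0, 0, 0, 0], "fingers": 30}}

```text
time: 33.83
ee_pos: [0.4422, 0.0017, 0.1537]
eef_rot: [0.992, 0.129, 0.0, 0.0]
ft_force: [0.6, -0.9, 1.8]
width: 0.041
grip_force: 40.0
```

Call:
{"api": "arm_command", "payload": {"moves": [0, 0, -0.3, 0, 0, 0, -0.7, 0, 0, 0, -1.2, 0, 0, 0, -1.4, 0, 0, 0, -1.4, 0, 0, 0, -1.4, 0, 0, 0, -1.0, 0, 0, 0, -0.6, 0, 0, 0, 0, 0, 0, 0, 0, 0]}}

```text
time: 34.67
ee_pos: [0.4418, 0.002, 0.2331]
eef_rot: [0.992, 0.129, -0.0, 0.0]
ft_force: [0.0, -0.6, -5.9]
width: 0.0412
grip_force: 40.0
```

Run:
```python
from h import *
from bench import r
s=r.read_state(); print(s["ee_pos"],s["ft_force"],s["width"],tomove(s,[.4505,-.2295,.233]))
```

```text
[0.4417841  0.00196151 0.23314053] [ 0.01342654 -0.55510371 -5.9164213 ] 0.041198208506083446 [-5.08e+00  2.26e+01  2.00e-02]
```

Call:
{"api": "arm_command", "payload": {"moves": [-0.2, 0.8, 0, 0, -0.4, 1.6, 0, 0, -0.6, 2.4, 0, 0, -0.6, 2.8, 0, 0, -0.7, 3, 0, 0, -0.7, 3, 0, 0, -0.6, 2.8, 0, 0, -0.5, 2.7, 0, 0, -0.4, 1.8, 0, 0, -0.3, 1.1, 0, 0, -0.1, 0.6, 0, 0, 0, 0, 0, 0]}}

```text
time: 35.67
ee_pos: [0.4501, -0.2303, 0.2328]
eef_rot: [0.992, 0.128, -0.0, -0.0]
ft_force: [-0.5, -0.4, -5.5]
width: 0.0412
grip_force: 40.0
```

Call:
{"api": "arm_command", "payload": {"moves": [0, 0, 0, 0, 0, 0, 0, 0]}}

```text
time: 35.83
ee_pos: [0.4508, -0.2281, 0.2335]
eef_rot: [0.992, 0.13, 0.0, -0.0]
ft_force: [-0.4, 1.1, -4.5]
width: 0.0412
grip_force: 40.0
```

Run:
```python
from h import *
from bench import r
s=r.read_state(); print(s["ee_pos"],s["ft_force"],s["width"],tomove(s,[.4500,-.2295,.1517]))
cv2.imwrite("pics/s7.png",cv2.cvtColor(r.camera("scene"),cv2.COLOR_RGB2BGR))
```

```text
[ 0.45076135 -0.22808992  0.23350104] [-0.36297301  1.12026834 -4.46794197] 0.04121382916459431 [-0.11  0.12  8.18]
```

View pics/s7.png

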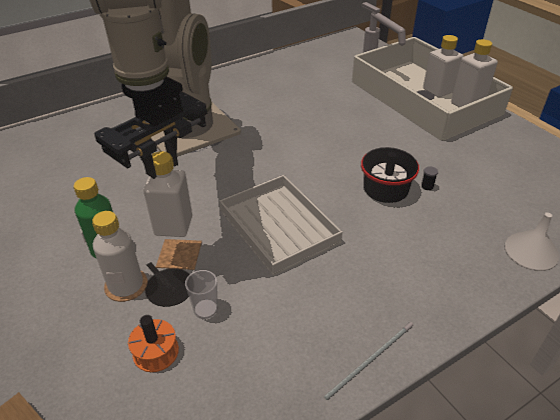

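The jug (168,200) hangs upright over its mat (180,252); the bottle stands on its round mat (124,285). Lowering.

Call:
{"api": "arm_command", "payload": {"moves": [-0.1, 0.1, 0.8, 0, 0, 0, 1.4, 0, 0, 0, 1.6, 0, 0, 0, 1.4, 0, 0, 0, 1, 0, 0, 0, 0.7, 0, 0, 0, 0.4, 0, 0, 0, 0.2, 0, 0, 0, 0.2, 0, 0, 0, 0.1, 0, 0, 0, 0, 0, 0, 0, 0, 0]}}

```text
time: 36.88
ee_pos: [0.45, -0.2309, 0.1559]
eef_rot: [0.992, 0.129, 0.0, 0.0]
ft_force: [-0.4, 0.3, -5.1]
width: 0.0408
grip_force: 40.0
```

Call:
{"api": "arm_command", "payload": {"moves": [0, 0, 0.1, 0, 0, 0, 0.1, 0, 0, 0, 0, 0]}}

```text
time: 37.13
ee_pos: [0.4498, -0.2308, 0.1534]
eef_rot: [0.992, 0.129, -0.0, 0.0]
ft_force: [0.5, 0.2, -5.8]
width: 0.0414
grip_force: 40.0
```

Call:
{"api": "arm_command", "payload": {"moves": [0, 0, 0.1, 0, 0, 0, 0.1, 0, 0, 0, 0, 0, 0, 0, 0, 0]}}

```text
time: 37.47
ee_pos: [0.45, -0.2309, 0.1517]
eef_rot: [0.992, 0.129, 0.0, 0.0]
ft_force: [0.4, -0.1, -1.9]
width: 0.0414
grip_force: 40.0
```

Call:
{"api": "arm_command", "payload": {"moves": [0, 0, 0.1, 0, 0, 0, 0, 0]}}

```text
time: 37.63
ee_pos: [0.4503, -0.231, 0.1517]
eef_rot: [0.992, 0.129, 0.0, 0.001]
ft_force: [-3.3, 0.9, 7.1]
width: 0.0413
grip_force: 40.0
```

Call:
{"api": "arm_command", "payload": {"moves": [0, 0, 0, 0, 0, 0, 0, 0, 0, 0, 0, 0, 0, 0, 0, 0, 0, 0, 0, 0, 0, 0, -1, 0, 0, 0, -2, 0, 0, 0, -3, 0, 0, 0, -3, 0, 0, 0, 0, 0], "fingers": 75}}

```text
time: 38.47
ee_pos: [0.4522, -0.2315, 0.247]
eef_rot: [0.992, 0.129, 0.003, 0.003]
ft_force: [-0.1, 0.1, 0.1]
width: 0.0652
grip_force: 0.0
```

Call:
{"api": "arm_command", "payload": {"moves": [-0.5, -2, 0, 0, -1, -3, 0, 0, -1, -3, 0, 0, -1, -3, 0, 0, -1, -3, 0, 0, 0, -2, 0, 0, 0, -1, 0, 0, 0, 0, 0, 0, 0, 0, 0, 0, 0, 0, 0, 0]}}

```text
time: 39.3
ee_pos: [0.3632, -0.079, 0.2406]
eef_rot: [0.992, 0.129, 0.0, -0.0]
ft_force: [1.2, 0.1, -0.2]
width: 0.0655
grip_force: 0.0
```

Run:
```python
from h import *
from bench import r
T=r.camera("top");S=r.camera("scene"); C={n:r.camera_info(n) for n in("top","scene")}
a=[b[1] for b in blobs(yellow(T))];c=[b[1] for b in blobs(yellow(S))]; print(a,c)
for k,z in(("jug",.173),("bot",.183)):
    pass
print([plane(C["top"],p,.176) for p in a],[plane(C["scene"],p,.176) for p in c], r.read_state()["time"],r.read_state()["ee_pos"])
t=cv2.resize(T[140:290,340:500],(400,375)); u=cv2.resize(S[130:330,40:240],(375,375)); cv2.imwrite("pics/e.png",cv2.cvtColor(np.hstack([t,u]),cv2.COLOR_RGB2BGR))
```

```text
[array([465. , 215.9]), array([469. , 278.5])] [array([449. ,  41.4]), array([482.6,  46.5]), array([ 85.5, 187.4]), array([164.5, 194.5]), array([104.7, 222. ])]
[array([ 0.46933647, -0.3584804 ,  0.176     ]), array([ 0.34593683, -0.35823582,  0.176     ])] [array([0.26589406, 0.72947572, 0.176     ]), array([0.34202639, 0.78403708, 0.176     ]), array([ 0.34759865, -0.35833557,  0.176     ]), array([ 0.4534769, -0.2343586,  0.176    ]), array([ 0.46623697, -0.35840904,  0.176     ])] 39.4 [ 0.36306072 -0.07887521  0.2403611 ]
```

View pics/e.png

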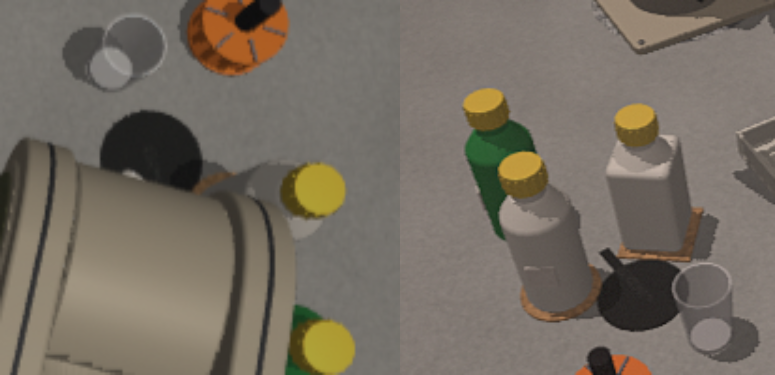

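Jug and bottle stand upright on their mats, each within about 5 mm of centre. The beaker has not moved and the arm is clear. Handing in.

```bash
python3 -c "
from bench import r
print(r.close_job())"
```

```text
the job is handed in; nothing more can be done
None
```

The job is handed in: the reel stands on the tank floor and the jug and round bottle are back upright on their own mats, about 5 mm or less off centre by camera estimate, after about 39 s of robot time; the beaker and canister were left alone, and the hand-in returned no verdict.

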